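# Milk jars into their cold blocks

## Task

Stand each of the three round milk jars upright in the well of the cold block of its own size, small in small, medium in medium, large in large, one after another in the order small, medium, large, because the smallest warms up soonest. They are glass: set each one down on the floor of its well gently, without dropping it or knocking it over, and let go before you fetch the next. The two square jars and the feeding bottle belong to another batch: leave them standing where they are.

Things in the scene. Friction and masses are not known exactly. Their poses are not given: they have to be found in the camera images.
- small_jar_mid (a point): The small round milk jar: an upright closed cylinder, ivory body 36 mm in diameter, on top a red lid 32 mm in diameter and 16 mm high; 60 mm high in all. The point is its centre, half-way up (30 mm above its underside); z up along the jar. Loose, at most 0.12 kg.
- medium_jar_mid (a point): The medium round milk jar: an upright closed cylinder, ivory body 50 mm in diameter, on top a red lid 46 mm in diameter and 16 mm high; 68 mm high in all. The point is its centre, half-way up (34 mm above its underside); z up along the jar. Loose, at most 0.27 kg.
- large_jar_mid (a point): The large round milk jar: an upright closed cylinder, ivory body 64 mm in diameter, on top a red lid 60 mm in diameter and 16 mm high; 76 mm high in all. The point is its centre, half-way up (38 mm above its underside); z up along the jar. Loose, at most 0.40 kg.
- small_block_well (a point): The small cold block: a fixed round aluminium block 80 mm in outer diameter and 25 mm high, with one round flat-floored well 52 mm in diameter and 10 mm deep in its top, meant for the small round jar (36 mm). The point is the centre of the well's floor, 15 mm above the bench; z up.
- medium_block_well (a point): The medium cold block: a fixed round aluminium block 94 mm in outer diameter and 25 mm high, with one round flat-floored well 66 mm in diameter and 10 mm deep in its top, meant for the medium round jar (50 mm). The point is the centre of the well's floor, 15 mm above the bench; z up.
- large_block_well (a point): The large cold block: a fixed round aluminium block 108 mm in outer diameter and 25 mm high, with one round flat-floored well 80 mm in diameter and 10 mm deep in its top, meant for the large round jar (64 mm). The point is the centre of the well's floor, 15 mm above the bench; z up.
- low_square_jar_mid (a point): Bystander: the lower square-bodied jar, ivory body 46 x 46 mm, round red lid 39 mm in diameter, 70 mm high in all. The point is its centre, half-way up. Loose; stays where it is.
- high_square_jar_mid (a point): Bystander: the higher square-bodied jar, ivory body 58 x 58 mm, round red lid 49 mm in diameter, 90 mm high in all. The point is its centre, half-way up. Loose; stays where it is.
- feeding_bottle_mid (a point): Bystander: a feeding bottle, frosted round body 46 mm in diameter, white collar and narrow tan teat, 122 mm high in all. The point is its centre, half-way up. Loose; stays where it is.
Not all that is in view belongs to the job. Leave any purple look-alike of the part that bears small_jar_mid alone. What is shaped like the part that bears medium_block_well but red is not meant.

How it is judged:
On the way, in this order (a step that is already met when the one before it is completed fails the run):
1. the small round jar stands released in the small block's well (horizontal distance between small_jar_mid and small_block_well below 0.012 m and z of small_jar_mid in the frame of small_block_well between 0.025 and 0.035 m and angle between small_jar_mid's own z axis and vertical below 0.12 rad and linear speed of small_jar below 0.03 m/s and contact force between the fingers and small_jar below 0.1 N), for 0.2 s.
2. then the medium round jar stands released in the medium block's well, the small one still in its own (all of step 1 and horizontal distance between medium_jar_mid and medium_block_well below 0.012 m and z of medium_jar_mid in the frame of medium_block_well between 0.029 and 0.039 m and angle between medium_jar_mid's own z axis and vertical below 0.12 rad and linear speed of medium_jar below 0.03 m/s and contact force between the fingers and medium_jar below 0.1 N), for 0.2 s.
3. then the large round jar stands released in the large block's well, the other two still in theirs (all of step 2 and horizontal distance between large_jar_mid and large_block_well below 0.012 m and z of large_jar_mid in the frame of large_block_well between 0.033 and 0.043 m and angle between large_jar_mid's own z axis and vertical below 0.12 rad and linear speed of large_jar below 0.03 m/s and contact force between the fingers and large_jar below 0.1 N), for 0.2 s.
At the end, for the whole second after the job is handed in: Each round jar stands in the well of the block of its own size: centre within 12 mm of the well's axis, on the floor of the well (height within 5 mm), within 0.12 rad of upright, released and at rest (slower than 0.03 m/s) (all of step 3); the robot touches nothing.
It fails at once if a square jar or the feeding bottle was moved more than 30 mm or tipped (distance of any of low_square_jar_mid, high_square_jar_mid, feeding_bottle_mid from where it was at the start of the episode above 0.03 m or angle between any of low_square_jar_mid, high_square_jar_mid, feeding_bottle_mid's own z axis and vertical above 0.4 rad).
It fails at once if the small round jar was dropped (faster than 0.6 m/s while out of the fingers) or knocked over ((linear speed of small_jar above 0.6 m/s and contact force between the fingers and small_jar below 0.1 N) or angle between small_jar_mid's own z axis and vertical above 1 rad).
It fails at once if the medium round jar was dropped (faster than 0.6 m/s while out of the fingers) or knocked over ((linear speed of medium_jar above 0.6 m/s and contact force between the fingers and medium_jar below 0.1 N) or angle between medium_jar_mid's own z axis and vertical above 1 rad).
It fails at once if the large round jar was dropped (faster than 0.6 m/s while out of the fingers) or knocked over ((linear speed of large_jar above 0.6 m/s and contact force between the fingers and large_jar below 0.1 N) or angle between large_jar_mid's own z axis and vertical above 1 rad).
It also fails if it takes over 102 s, if anything falls off the work surface, if the arm or the gripper's body presses on something with over 40 N, if the wrist force passes 120 N, or if a joint passes its speed limit or range.

## Robot

A 7-joint arm with a two-finger parallel gripper is mounted at the origin on the work surface. World frame = base frame: x ahead of the robot, y to its left, z up, the work surface at z = 0. Lengths are in m, angles in rad, forces in N, time in s.
With the tool pointing down it reaches from about 0.4 to 0.85 m from the base axis. Payload 10.4 kg.
Tool frame: the origin (TCP) lies at the very end of the fingers, on their centre line; the grasp point (between the pads) lies 19 mm behind it; z points along the fingers, y is the line along which they close (so a half turn about z gives the same grasp; the last joint's range is limited). The gripper opens to 87 mm and grips with 3 to 60 N. Pads are 19 mm wide; open, the fingers measure 117 mm over their backs; the gripper's body (75 mm by 190 mm) begins 51 mm behind the grasp point.
Start: joints at [-1.176, 0.332, -0.065, 1.46, 0.022, 1.35, -0.088], TCP at [0.254, 0.571, 0.223] pointing down, gripper open.
Joint ranges: [-2.6, 2.6], [-0.5, 2.12], [-1.47, 1.34], [0.16, 2.42], [-1.27, 4.41], [0.06, 2.06], [-2.6, 2.6]. Speed limits (rad/s): [2.22, 2.22, 2.79, 2.79, 3.14, 3.14, 3.14].

## Interface

Orientations are given as a unit quaternion [x, y, z, w].
In Python, from bench import * gives the robot as it stands.
- The arm moves only by the tool step_arm, never from a script. Its arguments are lists of equal length, an entry for each row: "delta_pos": the shift along the world's x, y, z in units of 25 mm (1.0 is 25 mm), a list of three; "turn": the turn about the world's z in units of 0.12 rad (1.0 is 0.12 rad). In form: {"delta_pos": [[tx, ty, tz], ...], "turn": [turn, ...]}. A call has 1 to 12 rows; each row shifts and turns the commanded pose from where the row before left it; what a row does not reach is not made up. A row lasts 1/10 s, in which the tool goes at most 50 mm and 8.59 degrees, less where a joint would pass 70% of its speed; a pose out of reach is approached as far as the arm can. A call with a number of a shift or a turn outside -1 to 1 is refused whole. A call with a gripper value outside its range is refused whole. "grip" is the closure, from 0 (fully open) to 1 (shut), set as the call begins (left out, the last holds). The fingers move at their own pace and stop on an object; "newtons" is the grip in N (left out, the last holds). Time passes only in rows, so rows that do not move let the fingers close. It gives the time, the measured TCP pose, the force, the opening and the grip force at its end, in the units of the state.
- read_state(): the state, without advancing time (a new reading comes with each control period).
- camera(name): name is "scene" or "top"; returns a dict with "image" (420x560x3 uint8, red, green, blue), "z_map" (420x560 float32, m along the optical axis (not along the pixel's ray), 0 where there is no reading), "mtx" (3x3 intrinsics, pixels), "dist" ([k1, k2, p1, p2, k3] as OpenCV has them; the pictures are not rectified), "view" (4x4, takes a point from world to camera coordinates). Camera axes: x right, y up, looking along -z (the intrinsics and any distortion apply to the point x, -y, -z); pixel columns grow to the right and rows downward; lengths in m; the calibration is good to about 2 mm. A picture is of the moment at which its call begins.
- close_job(): hands the job in; it is judged then, once.
The state is a dict: "time": time; "joint_positions": joint angles; "joint_vel": joint speeds; "joint_torque": joint torques, N m; "ee_pos": TCP position; "eef_rot": TCP orientation; "ft_force": force on the tool from outside, world axes, zero at the start; "torque": the same for the moment, N m; "width": finger opening in m; "grip_force": force on a finger pad.
Only numpy, scipy, OpenCV 4.12 (cv2) and the standard library are available. Lean on these libraries where they do the work, as an engineer would, in place of code of your own. Each camera call takes 0.05 s, during which the arm holds its last target. There are 200 camera calls.

## Working session

There is one attempt and no reset: what is moved stays moved. The work goes in short steps, Python scripts to look and compute and a tool call to move; the robot and the scene stay as the last step left them, time stands still between calls to the robot, and variables do not carry over. Pictures are saved under pics/ and viewed, at most 14 in all, crops included, and the job is handed in when it is done.

Besides the shell and the picture viewer there is one more tool, called by a JSON object that holds its "method" and its "body". step_arm: Moves the arm, as the interface text tells. Shifts and turns lie within -1 to 1; 1 stands for 25 mm of shift or 0.12 rad of turn. Its arguments: {"type":"object","properties":{"delta_pos":{"type":"array"},"turn":{"type":"array"},"grip":{"type":"number"},"newtons":{"type":"number"}},"required":["delta_pos","turn"]}

```bash
ls; mkdir -p pics
python3 - <<'E'
from bench import *
import cv2,numpy as np,pickle
s=read_state();print({k:np.round(v,3).tolist() for k,v in s.items()})
for n in("scene","top"):
    c=camera(n);pickle.dump(c,open(n+".pkl","wb"));cv2.imwrite(f"pics/{n}0.png",c["image"][:,:,::-1])
    print(n,c["mtx"].tolist(),c["dist"],np.round(c["view"],3).tolist())
E
```

```text
pics
{'time': 0.0, 'joint_positions': [-1.176, 0.333, -0.065, 1.461, 0.022, 1.35, -0.088], 'joint_vel': [0.0, 0.001, -0.001, -0.001, 0.002, 0.002, -0.001], 'joint_torque': [0.0, -62.326, 0.025, -38.99, -0.061, 0.04, 0.0], 'ee_pos': [0.253, 0.571, 0.222], 'eef_rot': [0.207, 0.978, -0.001, -0.0], 'ft_force': [-0.389, -0.321, 0.283], 'torque': [-0.018, 0.042, -0.011], 'grip_force': 0.0, 'width': 0.087}
scene [[477.06173921910744, 0.0, 276.9491669521743], [0.0, 477.06173921910744, 214.74907904630655], [0.0, 0.0, 1.0]] [-0.12050096  0.          0.          0.          0.        ] [[-0.408, 0.913, -0.012, 0.2], [-0.578, -0.247, 0.778, 0.258], [0.707, 0.324, 0.629, -1.517], [0.0, 0.0, 0.0, 1.0]]
top [[504.4114182207455, 0.0, 274.9797512068853], [0.0, 504.4114182207455, 210.8489649474531], [0.0, 0.0, 1.0]] [0.00826528 0.         0.         0.         0.        ] [[0.002, -1.0, -0.005, 0.041], [0.991, 0.001, 0.133, -0.543], [-0.133, -0.005, 0.991, -1.107], [0.0, 0.0, 0.0, 1.0]]
```

View pics/scene0.png

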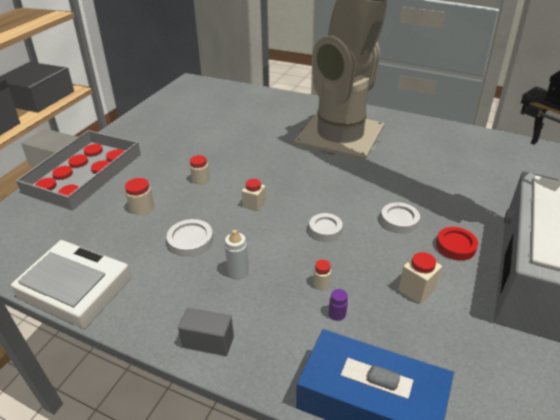

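View pics/top0.png

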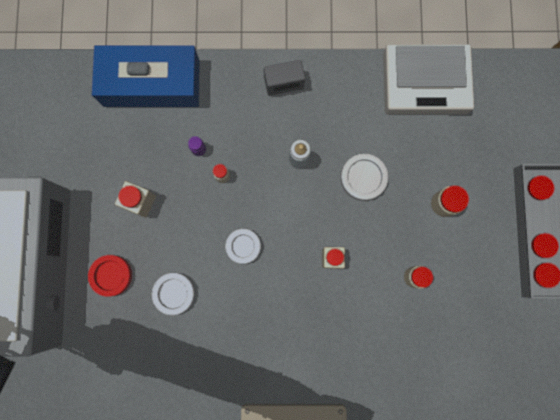

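Candidates in the top view:
- **Small jar:** red/ivory at (221,172); the purple look-alike at (197,146) is not it.
- **Medium and large jars:** medium (421,277), large (454,199). The red-lidded squares at (335,257) and (131,197) and the tray lids at x>520 are not them.
- **Blocks:** small (243,246), medium (173,294), large (365,177). The red ring at (110,276) is a decoy.

Measuring next, with one close crop as a check.

```bash
cat > h.py <<'E'
import cv2,numpy as np
def ray(c,px,z):
    n=cv2.undistortPoints(np.array(px,float).reshape(-1,1,2),c["mtx"],c["dist"]).reshape(-1,2)
    R,t=c["view"][:3,:3],c["view"][:3,3]
    o=-R.T@t; d=np.c_[n[:,0],-n[:,1],-np.ones(len(n))]@R
    return o+d*((np.reshape(z,-1)-o[2])/d[:,2])[:,None]
def cloud(c):
    h,w=c["z_map"].shape; v,u=np.mgrid[:h,:w]
    n=cv2.undistortPoints(np.stack([u,v],-1).reshape(-1,1,2).astype(float),c["mtx"],c["dist"]).reshape(h,w,2)
    D=c["z_map"]; R,t=c["view"][:3,:3],c["view"][:3,3]
    return (np.stack([n[...,0]*D,-n[...,1]*D,-D],-1)-t)@R
def masks(c):
    H=cv2.cvtColor(c["image"],cv2.COLOR_RGB2HSV)
    red=((H[...,0]<8)|(H[...,0]>172))&(H[...,1]>150)&(H[...,2]>70)
    white=(H[...,1]<45)&(H[...,2]>165)
    return red.astype(np.uint8),white.astype(np.uint8)
def blob(m,px):
    n,l,s,cen=cv2.connectedComponentsWithStats(m)
    i=1+np.argmin(np.hypot(*(cen[1:]-px).T)+1e3*(s[1:,4]<30))
    cs,_=cv2.findContours((l==i).astype(np.uint8),cv2.RETR_EXTERNAL,cv2.CHAIN_APPROX_NONE)
    return max(cs,key=len).reshape(-1,2)
T=dict(small=((221,172),.06,0),medium=((421,277),.068,0),large=((454,199),.076,0),lowsq=((335,257),.07,0),highsq=((131,197),.09,0),
 Bs=((243,246),.025,1),Bm=((173,294),.025,1),Bl=((365,177),.025,1),decoy=((110,276),.025,0))
S=dict(small=(323,267),medium=(199,161),large=(138,186),lowsq=(254,185),highsq=(424,262),Bs=(326,225),Bm=(400,215),Bl=(190,235),decoy=(457,242))
E
python3 - <<'E'
from h import *
import pickle
for n in("top","scene"):
    c=pickle.load(open(n+".pkl","rb")); P=cloud(c); m=masks(c)
    for k,(px,z,w) in T.items():
        px=px if n=="top" else S[k]
        q=blob(m[w],px); g=ray(c,q,z); (x,y),r=cv2.minEnclosingCircle(g[:,:2].astype(np.float32))
        X=P[(np.hypot(P[...,0]-x,P[...,1]-y)<.07)&(abs(P[...,2]-z)<.005)&(c["z_map"]>0)]
        (cx,cy),cr=cv2.minEnclosingCircle(X[:,:2].astype(np.float32)) if len(X) else((0,0),0)
        print(n,k,"ray",np.round([x,y,r],4),"cloud",np.round([cx,cy,cr],4),np.round(X[:,2].mean(),4),len(X))
c=pickle.load(open("top.pkl","rb"))
pp=P=cloud(c)
for nm,x in(("bottle",(300,150)),("purple",(197,146))): print(nm,np.round(P[x[1],x[0]],3))
cv2.imwrite("pics/crop.png",cv2.resize(c["image"][120:310,80:480,::-1],(800,380)))
E
```

```text
top small ray [0.6308 0.1664 0.0151] cloud [0.6323 0.1681 0.0161] 0.0599 149
top medium ray [ 0.3958 -0.2763  0.0226] cloud [ 0.3965 -0.277   0.0229] 0.0676 345
top large ray [ 0.5646 -0.3511  0.03  ] cloud [ 0.5668 -0.3531  0.0307] 0.0756 567
top lowsq ray [ 0.4374 -0.0889  0.0181] cloud [ 0.4387 -0.0873  0.0192] 0.0699 238
top highsq ray [0.5683 0.3571 0.0239] cloud [0.5689 0.3592 0.0245] 0.0901 386
top Bs ray [0.4646 0.1157 0.0388] cloud [0.4656 0.1165 0.0401] 0.0248 554
top Bm ray [0.3577 0.2723 0.0459] cloud [0.358  0.2732 0.0472] 0.0247 712
top Bl ray [ 0.6261 -0.164   0.0523] cloud [ 0.627  -0.1644  0.0552] 0.0247 772
top decoy ray [0.3972 0.4158 0.0477] cloud [0.3986 0.4179 0.0474] 0.0248 710
scene small ray [0.6366 0.1696 0.0181] cloud [0.6541 0.1859 0.0463] 0.0596 163
scene medium ray [ 0.4047 -0.2724  0.0268] cloud [ 0.3958 -0.276   0.0248] 0.0668 124
scene large ray [ 0.5732 -0.3469  0.0352] cloud [ 0.5661 -0.3517  0.0318] 0.0747 274
scene lowsq ray [ 0.4443 -0.0833  0.0229] cloud [ 0.4379 -0.088   0.0204] 0.0697 127
scene highsq ray [0.5764 0.3596 0.0276] cloud [0.5706 0.3584 0.0248] 0.0892 335
scene Bs ray [0.4649 0.1164 0.0412] cloud [0.4662 0.1156 0.0415] 0.0247 399
scene Bm ray [0.3583 0.2728 0.0481] cloud [0.3596 0.2735 0.0489] 0.0247 455
scene Bl ray [ 0.6262 -0.1641  0.0552] cloud [ 0.6264 -0.1649  0.0566] 0.0246 588
scene decoy ray [0.411  0.4158 0.057 ] cloud [0.3996 0.4167 0.0486] 0.0242 496
bottle [ 0.665 -0.012  0.112]
purple [0.688 0.219 0.057]
```

View pics/crop.png

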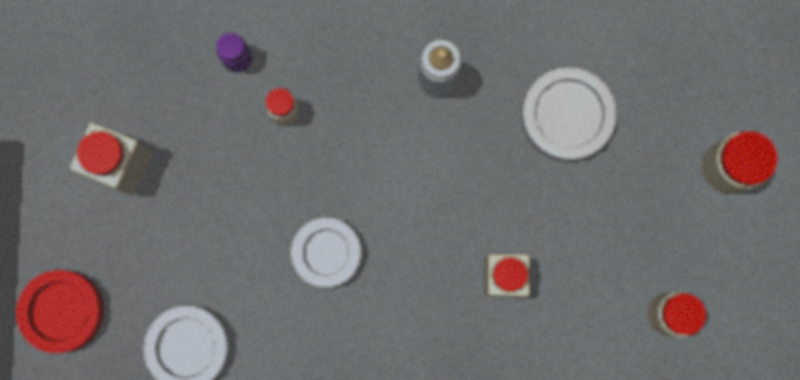

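The crop agrees with the choices: red-lid jar at (281,103), purple look-alike at (232,50). The three grey rings are the blocks, and the red ring is the decoy. I move up and away from the machine first.

{"method": "step_arm", "body": {"delta_pos": [[0,0,1],[0,0,1],[0,0,1],[0,-1,0],[0,-1,0],[0,-1,0],[0,-1,0],[0,-1,0],[0,-1,0],[0,-1,0],[0,-1,0],[0,0,0]], "turn": [0,0,0,0.5,0.5,0.5,0.5,0.5,0.5,0.5,0,0], "grip": 0, "newtons": 15}}

```text
time: 1.3
ee_pos: [0.2543, 0.3688, 0.2978]
eef_rot: [0.0, 1.0, 0.0, 0.0]
ft_force: [1.1, 0.6, 1.0]
width: 0.0869
grip_force: 0.0
```

{"method": "step_arm", "body": {"delta_pos": [[1,-0.6,0],[1,-0.6,0],[1,-0.6,0],[1,-0.6,0],[1,-0.6,0],[1,-0.6,0],[1,-0.6,0],[1,-0.6,0],[1,-0.6,0],[1,-0.6,0],[1,-0.6,0],[1,-0.6,0]], "turn": [0,0,0,0,0,0,0,0,0,0,0,0]}}

```text
time: 2.5
ee_pos: [0.5546, 0.1913, 0.2971]
eef_rot: [-0.001, 1.0, -0.0, -0.0]
ft_force: [0.4, 0.6, 0.0]
width: 0.0869
grip_force: 0.0
```

{"method": "step_arm", "body": {"delta_pos": [[1,-0.4,-0.6],[1,-0.4,-1],[1,-0.05,-1],[0.1,0,-1],[0,0,-1],[0,0,-1],[0,0,0],[0,0,0]], "turn": [0,0,0,0,0,0,0,0]}}

```text
time: 3.3
ee_pos: [0.6311, 0.1704, 0.1576]
eef_rot: [-0.001, 1.0, -0.0, -0.0]
ft_force: [0.3, -0.5, 0.3]
width: 0.087
grip_force: 0.0
```

{"method": "step_arm", "body": {"delta_pos": [[0,-0.1,-1],[0,0,-1],[0,0,-1],[0,0,-1],[0,0,-0.8],[0,0,-0.5],[0,0,-0.3],[0,0,0],[0,0,0]], "turn": [0,0,0,0,0,0,0,0,0]}}

```text
time: 4.2
ee_pos: [0.6319, 0.1677, 0.0188]
eef_rot: [-0.001, 1.0, 0.0, 0.001]
ft_force: [-0.6, -0.2, -0.0]
width: 0.0871
grip_force: 0.0
```

{"method": "step_arm", "body": {"delta_pos": [[0,0,0],[0,0,0],[0,0,0],[0,0,0],[0,0,0],[0,0,0],[0,0,0],[0,0,0],[0,0,0],[0,0,0]], "turn": [0,0,0,0,0,0,0,0,0,0], "grip": 1, "newtons": 12}}

```text
time: 5.2
ee_pos: [0.6311, 0.1675, 0.0175]
eef_rot: [-0.001, 1.0, 0.0, -0.0]
ft_force: [-0.1, -0.4, 0.2]
width: 0.0357
grip_force: 12.0
```

{"method": "step_arm", "body": {"delta_pos": [[0,0,0.4],[0,0,1],[0,0,1],[-0.6,-0.2,0],[-1,-0.3,0],[-1,-0.3,0],[-1,-0.3,0],[-1,-0.3,0],[-1,-0.3,0],[-0.7,-0.26,0],[-0.3,-0.1,0],[0,0,0]], "turn": [0,0,0,0,0,0,0,0,0,0,0,0]}}

```text
time: 6.4
ee_pos: [0.466, 0.116, 0.0782]
eef_rot: [-0.001, 1.0, 0.0, 0.0]
ft_force: [0.1, -1.1, -1.1]
width: 0.0355
grip_force: 12.0
```

```bash
cat > chk.py <<'E'
from bench import *
from h import *
import sys
n=sys.argv[1]; c=camera("scene"); t=camera("top")
a=cv2.hconcat([c["image"][80:340,100:500],t["image"][90:350,80:480]]); cv2.imwrite(f"pics/{n}.png",a[:,:,::-1])
print(np.round(read_state()["ee_pos"],4))
E
python3 chk.py hold1
```

```text
[0.4671 0.1165 0.0781]
```

View pics/hold1.png

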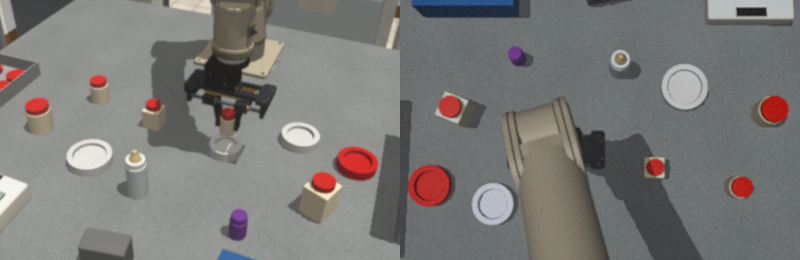

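The jar is held upright over the small block (scene half, about (227,125)). Lowering gently.

{"method": "step_arm", "body": {"delta_pos": [[0,0,-0.6],[0,0,-0.5],[0,0,-0.3],[0,0,-0.15],[0,0,-0.08],[0,0,-0.06],[0,0,-0.05],[0,0,0],[0,0,0]], "turn": [0,0,0,0,0,0,0,0,0]}}

```text
time: 7.4
ee_pos: [0.4662, 0.1161, 0.0343]
eef_rot: [-0.001, 1.0, 0.0, 0.0]
ft_force: [-0.8, 0.8, -0.6]
width: 0.036
grip_force: 12.0
```

{"method": "step_arm", "body": {"delta_pos": [[0,0,-0.04],[0,0,-0.04],[0,0,0]], "turn": [0,0,0]}}

```text
time: 7.7
ee_pos: [0.4662, 0.1161, 0.0324]
eef_rot: [-0.001, 1.0, 0.0, 0.0]
ft_force: [-0.6, -1.1, 4.0]
width: 0.0359
grip_force: 12.0
```

{"method": "step_arm", "body": {"delta_pos": [[0,0,0],[0,0,0],[0,0,0],[0,0,0],[0,0,0],[0,0,0],[0,0,0],[0,0,0]], "turn": [0,0,0,0,0,0,0,0], "grip": 0}}

```text
time: 8.5
ee_pos: [0.4661, 0.116, 0.0321]
eef_rot: [-0.001, 1.0, 0.0, -0.0]
ft_force: [0.1, -0.1, 0.6]
width: 0.0852
grip_force: 0.0
```

{"method": "step_arm", "body": {"delta_pos": [[0,0,0.4],[0,0,1],[0,0,1],[0,0,1],[0,0,1],[0,0,1],[0,-1,0.5],[0,-1,0],[0,-1,0],[0,-1,0],[0,-1,0],[0,-1,0]], "turn": [0,0,0,0,0,0,-1,-1,-1,-1,-1,-1]}}

```text
time: 9.7
ee_pos: [0.466, -0.0351, 0.1804]
eef_rot: [0.354, 0.935, 0.0, 0.0]
ft_force: [0.7, -0.3, -0.8]
width: 0.0871
grip_force: 0.0
```

{"method": "step_arm", "body": {"delta_pos": [[-0.3,-1,0],[-0.3,-1,0],[-0.3,-1,0],[-0.3,-1,0],[-0.3,-1,0],[-0.3,-1,0],[-0.3,-1,0],[-0.3,-1,0],[-0.3,-1,0],[-0.1,-0.66,0],[0,0,-0.5],[0,0,0]], "turn": [-1,-1,0,0,0,0,0,0,0,0,0,0]}}

```text
time: 10.9
ee_pos: [0.3954, -0.2746, 0.1658]
eef_rot: [0.461, 0.887, 0.0, -0.001]
ft_force: [0.4, 1.0, -0.7]
width: 0.0867
grip_force: 0.0
```

Run:
```python
from bench import *
from h import *
for n,it in(("top",("small","medium","large","Bs")),("scene",("small","medium","Bs"))):
    c=camera(n);P=cloud(c);D=c["z_map"]>0
    for k,(x,y,lo,hi) in dict(small=(.466,.116,.065,.085),medium=(.396,-.2765,.058,.075)).items():
        X=P[(np.hypot(P[...,0]-x,P[...,1]-y)<.035)&(P[...,2]>lo)&(P[...,2]<hi)&D]
        if len(X):
            (a,b),r=cv2.minEnclosingCircle(X[:,:2].astype(np.float32));print(n,k,np.round([a,b,r,X[:,2].mean(),X[:,2].max()],4),len(X))
    cv2.imwrite(f"pics/{n}2.png",c["image"][:,:,::-1])
print(read_state()["ee_pos"])
```

```text
top small [0.4673 0.1177 0.0158 0.0747 0.0811] 173
top medium [ 0.3964 -0.277   0.0231  0.0672  0.0736] 290
scene small [0.4679 0.1169 0.0176 0.0734 0.0783] 134
scene medium [ 0.3956 -0.2755  0.0258  0.0656  0.0712] 155
[ 0.39610435 -0.27434865  0.16676396]
```

View pics/scene2.png

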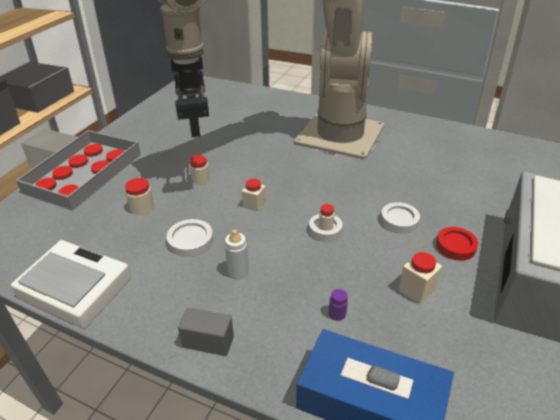

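The small jar stands in its well at about (326,218), about 2 mm off centre. Next is the medium jar at (199,169).

{"method": "step_arm", "body": {"delta_pos": [[0,-0.1,-1],[0,0,-1],[0,0,-1],[0,0,-1],[0,0,-0.9],[0,0,-0.6],[0,0,-0.4],[0,0,0],[0,0,0]], "turn": [0,0,0,0,0,0,0,0,0]}}

```text
time: 11.9
ee_pos: [0.3966, -0.2779, 0.0201]
eef_rot: [0.461, 0.888, 0.0, 0.0]
ft_force: [-0.2, -0.4, -0.8]
width: 0.0871
grip_force: 0.0
```

{"method": "step_arm", "body": {"delta_pos": [[0,0,0],[0,0,0],[0,0,0],[0,0,0],[0,0,0],[0,0,0],[0,0,0],[0,0,0]], "turn": [0,0,0,0,0,0,0,0], "grip": 1, "newtons": 20}}

```text
time: 12.7
ee_pos: [0.3961, -0.278, 0.0196]
eef_rot: [0.461, 0.887, 0.0, -0.0]
ft_force: [-0.2, 0.2, 1.2]
width: 0.0494
grip_force: 20.0
```

{"method": "step_arm", "body": {"delta_pos": [[0,0,0.4],[0,0,1],[0,0,1],[0,0,1],[0,0,1],[0.2,0.3,0.6],[0.6,0.7,0],[0.6,1,0],[0.6,1,0],[0,1,0],[0,1,0],[0,1,0]], "turn": [0,0,0,0,0,0,0,0,0,0,0,0]}}

```text
time: 13.9
ee_pos: [0.4457, -0.1272, 0.1449]
eef_rot: [0.461, 0.887, -0.0, 0.0]
ft_force: [-0.3, 0.4, -1.6]
width: 0.0498
grip_force: 20.0
```

{"method": "step_arm", "body": {"delta_pos": [[0,1,0],[0,1,0],[0,1,0],[0,1,0],[0,1,0],[0,1,0],[0,1,0],[0,1,0],[-0.2,1,0],[-0.5,1,0],[-0.6,1,0],[-0.6,1,0]], "turn": [0,0,0,0,0,0,0,0,0,0,0,0]}}

```text
time: 15.1
ee_pos: [0.3979, 0.1725, 0.1449]
eef_rot: [0.461, 0.887, -0.0, 0.0]
ft_force: [0.9, -0.3, -2.1]
width: 0.0496
grip_force: 20.0
```

{"method": "step_arm", "body": {"delta_pos": [[-0.4,1,0],[-0.4,1,0],[-0.4,1,0],[-0.3,0.7,-0.3],[-0.05,0.25,-1],[0,0,-1],[0,0,-0.8],[0,0,-0.4],[0,0,0],[0,0,0]], "turn": [0,0,0,0,0,0,0,0,0,0]}}

```text
time: 16.1
ee_pos: [0.3603, 0.2709, 0.0579]
eef_rot: [0.461, 0.887, 0.0, 0.0]
ft_force: [1.5, 0.2, -2.2]
width: 0.0495
grip_force: 20.0
```

{"method": "step_arm", "body": {"delta_pos": [[-0.06,0.08,-0.3],[0,0,-0.25],[0,0,-0.12],[0,0,-0.06],[0,0,-0.05],[0,0,-0.05],[0,0,0],[0,0,0]], "turn": [0,0,0,0,0,0,0,0]}}

```text
time: 16.9
ee_pos: [0.3584, 0.2728, 0.0364]
eef_rot: [0.461, 0.887, 0.0, 0.0]
ft_force: [-0.1, -0.6, -2.4]
width: 0.0497
grip_force: 20.0
```

{"method": "step_arm", "body": {"delta_pos": [[0,0,-0.04],[0,0,-0.04],[0,0,0]], "turn": [0,0,0]}}

```text
time: 17.2
ee_pos: [0.3584, 0.2728, 0.0346]
eef_rot: [0.461, 0.887, 0.0, -0.0]
ft_force: [-0.4, -1.5, 2.9]
width: 0.0494
grip_force: 20.0
```

{"method": "step_arm", "body": {"delta_pos": [[0,0,0],[0,0,0],[0,0,0],[0,0,0],[0,0,0],[0,0,0],[0,0,0],[0,0,0]], "turn": [0,0,0,0,0,0,0,0], "grip": 0}}

```text
time: 18.0
ee_pos: [0.3583, 0.2728, 0.0343]
eef_rot: [0.461, 0.888, 0.0, 0.0]
ft_force: [-0.2, 0.3, 0.3]
width: 0.0866
grip_force: 0.0
```

{"method": "step_arm", "body": {"delta_pos": [[0,0,0.4],[0,0,1],[0,0,1],[0,0,1],[0,0,1],[0,0,1],[0.5,-0.5,1],[1,-1,0],[1,-1,0],[1,-1,0],[0.5,-1,0],[0,-1,0]], "turn": [0,0,0,0,0,0,0,0,0,0,0,0]}}

```text
time: 19.2
ee_pos: [0.4595, 0.1338, 0.195]
eef_rot: [0.461, 0.887, 0.0, 0.0]
ft_force: [-0.4, -0.1, -0.1]
width: 0.087
grip_force: 0.0
```

Run:
```python
from bench import *
from h import *
for n in("top","scene"):
    c=camera(n);P=cloud(c);D=c["z_map"]>0
    for k,(x,y,lo,hi) in dict(small=(.466,.116,.065,.085),medium=(.358,.273,.073,.09),large=(.566,-.352,.068,.085)).items():
        X=P[(np.hypot(P[...,0]-x,P[...,1]-y)<.04)&(P[...,2]>lo)&(P[...,2]<hi)&D]
        if len(X):
            (a,b),r=cv2.minEnclosingCircle(X[:,:2].astype(np.float32));print(n,k,np.round([a,b,r,X[:,2].mean()],4),len(X))
    cv2.imwrite(f"pics/{n}3.png",c["image"][:,:,::-1])
```

```text
top medium [0.3589 0.2747 0.023  0.0829] 331
top large [ 0.5665 -0.3532  0.0302  0.0755] 591
scene small [0.4681 0.1173 0.0183 0.0734] 136
scene medium [0.3605 0.2734 0.0249 0.0822] 233
scene large [ 0.5666 -0.352   0.0334  0.0742] 305
```

View pics/scene3.png

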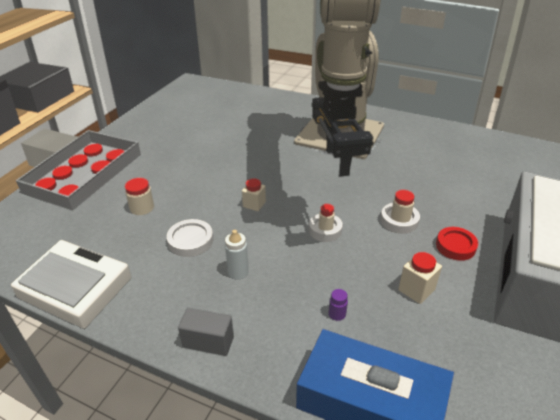

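The medium jar stands in its well at (402,207). On to the large jar at (138,196).

{"method": "step_arm", "body": {"delta_pos": [[0,-1,0],[0,-1,0],[0,-1,0],[0,-1,0],[0,-1,0],[0,-1,0],[0.2,-1,0],[0.5,-1,0],[0.5,-1,0],[0.5,-1,0],[0.5,-1,0],[0.5,-1,0]], "turn": [0,0,0,0,0,0,0,0,0,0,0,0]}}

```text
time: 20.5
ee_pos: [0.5266, -0.1648, 0.1949]
eef_rot: [0.46, 0.888, 0.0, 0.0]
ft_force: [0.1, 0.1, 0.5]
width: 0.087
grip_force: 0.0
```

{"method": "step_arm", "body": {"delta_pos": [[0.5,-1,0],[0.5,-1,0],[0.3,-1,0],[0.2,-1,0],[0,-1,0],[0,-1,0],[0,-0.9,-0.5],[0.05,-0.2,-0.8],[0,0,-0.2],[0,0,0],[0,0,0]], "turn": [0,0,0,0,0,0,0,0,0,0,0]}}

```text
time: 21.6
ee_pos: [0.5654, -0.3411, 0.1578]
eef_rot: [0.46, 0.888, 0.0, 0.0]
ft_force: [0.2, 0.3, 1.4]
width: 0.0871
grip_force: 0.0
```

{"method": "step_arm", "body": {"delta_pos": [[0.03,-0.44,0],[0,0,-0.6],[0,0,-1],[0,0,-1],[0,0,0],[0,0,0]], "turn": [0,0,0,0,0,0]}}

```text
time: 22.2
ee_pos: [0.5651, -0.3534, 0.0918]
eef_rot: [0.461, 0.887, -0.0, -0.0]
ft_force: [0.4, -0.3, 0.2]
width: 0.0869
grip_force: 0.0
```

{"method": "step_arm", "body": {"delta_pos": [[0.04,0.03,-0.5],[0,0,-0.8],[0,0,-0.8],[0,0,-0.5],[0,0,-0.3],[0,0,0],[0,0,0]], "turn": [0,0,0,0,0,0,0]}}

```text
time: 22.9
ee_pos: [0.5667, -0.3529, 0.0201]
eef_rot: [0.461, 0.887, -0.0, 0.001]
ft_force: [0.5, 0.4, -0.3]
width: 0.0871
grip_force: 0.0
```

{"method": "step_arm", "body": {"delta_pos": [[0,0,0],[0,0,0],[0,0,0],[0,0,0],[0,0,0],[0,0,0],[0,0,0]], "turn": [0,0,0,0,0,0,0], "grip": 1, "newtons": 25}}

```text
time: 23.6
ee_pos: [0.5663, -0.3528, 0.0196]
eef_rot: [0.461, 0.887, -0.0, 0.0]
ft_force: [-2.6, 0.1, 4.7]
width: 0.0635
grip_force: 25.0
```

{"method": "step_arm", "body": {"delta_pos": [[0,0,0.4],[0,0,1],[0,0,1],[0.2,0.6,0],[0.35,1,0],[0.35,1,0],[0.35,1,0],[0.35,1,0],[0.35,1,0],[0.3,1,0],[0.16,0.7,0],[0,0.25,0]], "turn": [0,0,0,0,0,0,0,0,0,0,0,0]}}

```text
time: 24.8
ee_pos: [0.627, -0.16, 0.0783]
eef_rot: [0.459, 0.888, 0.0, -0.001]
ft_force: [-0.2, -0.4, -3.8]
width: 0.0635
grip_force: 25.0
```

{"method": "step_arm", "body": {"delta_pos": [[0,0,-0.4],[0,0,-0.5],[0,0,0],[0,0,0]], "turn": [0,0,0,0]}}

```text
time: 25.2
ee_pos: [0.6257, -0.165, 0.0561]
eef_rot: [0.462, 0.887, -0.0, -0.001]
ft_force: [0.5, -0.2, -4.1]
width: 0.0637
grip_force: 25.0
```

{"method": "step_arm", "body": {"delta_pos": [[0,0,-0.3],[0,0,-0.22],[0,0,-0.1],[0,0,-0.06],[0,0,-0.04],[0,0,-0.04],[0,0,0],[0,0,0]], "turn": [0,0,0,0,0,0,0,0]}}

```text
time: 26.0
ee_pos: [0.6267, -0.1637, 0.038]
eef_rot: [0.461, 0.888, 0.0, 0.0]
ft_force: [-0.2, 0.9, -4.4]
width: 0.0637
grip_force: 25.0
```

{"method": "step_arm", "body": {"delta_pos": [[0,0,-0.05],[0,0,-0.05],[0,0,-0.04],[0,0,0]], "turn": [0,0,0,0]}}

```text
time: 26.4
ee_pos: [0.6266, -0.1637, 0.0347]
eef_rot: [0.461, 0.887, 0.0, -0.0]
ft_force: [-2.1, 0.1, 2.8]
width: 0.0636
grip_force: 25.0
```

{"method": "step_arm", "body": {"delta_pos": [[0,0,0],[0,0,0],[0,0,0],[0,0,0],[0,0,0],[0,0,0],[0,0,0],[0,0,0]], "turn": [0,0,0,0,0,0,0,0], "grip": 0}}

```text
time: 27.2
ee_pos: [0.6266, -0.1637, 0.0343]
eef_rot: [0.461, 0.887, 0.0, 0.0]
ft_force: [-0.4, -0.5, -0.6]
width: 0.0869
grip_force: 0.0
```

{"method": "step_arm", "body": {"delta_pos": [[0,0,0.4],[0,0,0.8],[0,0,1],[0,0,1],[0,0,1],[0,0,1],[0,0,1],[-1,0,0],[-1,0,0],[-1,0,0],[0,0,0],[0,0,0]], "turn": [0,0,0,0,0,0,0,0,0,0,0,0]}}

```text
time: 28.4
ee_pos: [0.5518, -0.1636, 0.1903]
eef_rot: [0.461, 0.888, 0.001, 0.001]
ft_force: [0.4, 0.2, 0.2]
width: 0.0873
grip_force: 0.0
```

Run:
```python
from bench import *
from h import *
for n in("top","scene"):
    c=camera(n);P=cloud(c);D=c["z_map"]>0
    for k,(x,y,lo,hi) in dict(small=(.466,.116,.065,.085),medium=(.358,.273,.073,.09),large=(.6265,-.1645,.083,.099)).items():
        X=P[(np.hypot(P[...,0]-x,P[...,1]-y)<.045)&(P[...,2]>lo)&(P[...,2]<hi)&D]
        if len(X):
            (a,b),r=cv2.minEnclosingCircle(X[:,:2].astype(np.float32));print(n,k,np.round([a,b,r,X[:,2].mean()],4),len(X))
    cv2.imwrite(f"pics/{n}4.png",c["image"][:,:,::-1])
```

```text
top small [0.4674 0.1178 0.0158 0.0748] 171
top medium [0.3591 0.2743 0.0232 0.0829] 375
top large [ 0.6265 -0.1639  0.0297  0.0908] 82
scene small [0.4689 0.1161 0.0173 0.0732] 135
scene medium [0.36   0.2729 0.0247 0.082 ] 232
scene large [ 0.6276 -0.164   0.032   0.0905] 411
```

View pics/scene4.png

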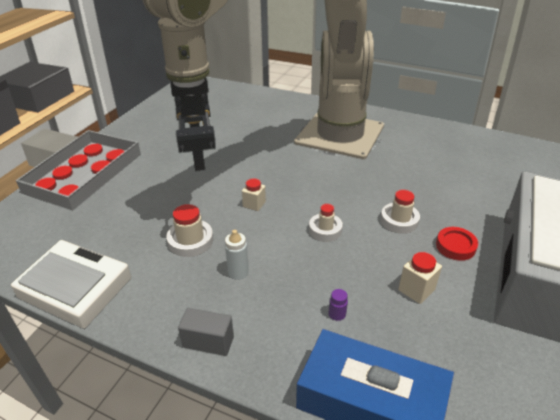

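All three jars stand in their own wells, large (187,224), small (326,218), medium (402,207). The bystanders have not moved and the gripper is clear.

```bash
python3 -c "
from bench import *
print(close_job())"
```

```text
the job is handed in; nothing more can be done
None
```

The three round jars stand upright and released in their own wells, set down in the order small, medium, large, each within about 4 mm of the well's axis by camera; the square jars and bottle look unmoved, and the job is handed in at about 28 s of the 102 s (no verdict was returned).

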